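# Load the medallion slide under the jig's spring clip

## Task

Load the engraving jig: with one fingertip press the spring clip's long thumb bar down and hold it so that the clip's foot lifts, and meanwhile, with the other fingertip, push the slide holder by its upturned lip along the track beneath the foot until it is fully home, the lip against the ends of both rails. Then let the clip close on the slide and take the hand clear. Do not lift the slide, and leave everything else on the stall where it is.

Things in the scene. Friction and masses are not known exactly. Their poses are not given: they have to be found in the camera images.
- jig: Engraving jig: dark steel base plate fixed to the table, upper face 10 mm above it. Origin: on the table, on the track's centre line, at the near ends of the two guide rails. +x is the way the slide is pushed in; +y is left of that, towards the thumb bar. Plate: x -108 to 92 mm, y -75 to 95 mm. Rails: x 0 to 85 mm, inner faces at y = 26 and -26 mm, 8 mm wide, tops 22 mm above the table.
- slide: Slide holder: aluminium plate 80 x 50 x 6 mm with a brass medallion on top and an upturned lip at its rear, 64 mm wide, 6 mm thick, 26 mm tall from the underside. Origin: underside, centre line, the lip's front face (which meets the rail ends). +x points to the leading end at 80 mm; the lip's rear face, to be pushed, is at x = -6 mm. 0.13 kg. Starts between the rails, 36 to 55 mm short of home.
- slide_home (a point): Fixed point on the jig where the slide's origin is when home: on the base plate's upper face (10 mm above the table), on the centre line, at the rail ends (jig x = 0, y = 0).
- clip_foot (a point): Middle of the underside of the clip's square foot (14 mm along x, 20 mm along y). Closed, it is at jig x = 58, y = -3 mm, 2 mm above the base plate, and blocks the slide. The clip turns on a hinge line parallel to jig x at y = 43 mm, 25 mm above the table (barrel and posts x 6 to 84, y 36 to 50 mm, up to 32 mm high), beside the left rail; the foot's arm crosses over that rail.
- clip (a joint): Angle of the spring clip about its hinge (rad): 0 closed and empty, grows as the thumb bar is pressed down, stop at 0.32. Above about 0.15 the foot clears the slide; with the foot resting on the slide it reads about 0.11. It springs back when released; held fully down it takes about 8 N at the middle of the bar's width.
- thumb_bar (a point): Mid-width point on the upper face of the clip's thumb bar, at jig x = -40 mm. The bar is a straight strip 26 mm wide parallel to jig x, x -97 to 68 mm, y 58 to 84 mm. At rest it slopes up outwards, this point about 31 mm above the table; at angle 0.30 it is level, upper face 23 mm above the table. Press it anywhere along its length; a fingertip may slide along it.
- bell: small brass hand bell, 52 mm across, 60 mm tall; origin under its centre. To be left alone.
- cup: plain metal cup, 60 mm across, 70 mm tall; origin under its centre. To be left alone.
- bracelet: brass bangle lying flat, 68 mm across, 12 mm high; origin under its centre. To be left alone.
- blank: loose brass disc 26 mm across, 6 mm thick, lying on the jig's base plate to the right of the right rail; origin under its centre. To be left alone.
- burnisher: hand tool with a dark wooden handle, 150 mm long, lying on the table. To be left alone.
- weight: brass weight with a knob, 40 mm across, 42 mm tall; origin under its centre. To be left alone.
- figurine: brass animal figurine on a wooden foot 50 by 28 mm, about 64 mm tall; origin under its centre. To be left alone.
There are look-alikes about, which are no part of the job. Of the things like the slide, leave any that is blue or turquoise; of the rest the larger one is meant.

How it is judged:
On the way:
1. the clip's thumb bar is held down by one fingertip while the other pushes the slide beneath the lifted foot (value of joint clip above 0.13 rad and contact force between the fingers and clip above 0.5 N and contact force between the fingers and slide above 0.02 N and x of slide in the frame of jig between -0.026 and -0.003 m), for 0.05 s.
At the end, for the whole second after the job is handed in: The slide lies flat in the track, its lip within 4 mm of the rail ends; the clip's foot has closed on the slide and presses on it (over 1 N, clip angle 0.06 to 0.18); all is at rest (x of slide in the frame of jig above -0.004 m and value of joint clip between 0.06 and 0.18 rad and contact force between clip and slide above 1 N and linear speed of slide below 0.01 m/s and z of slide in the frame of jig below 0.013 m and angle between slide's own z axis and vertical below 0.06 rad); the robot touches nothing.
It fails at once if the slide is lifted (more than 8 mm) or tipped (more than 0.2 rad) (z of slide in the frame of jig above 0.018 m or angle between slide's own z axis and vertical above 0.2 rad).
It fails at once if another thing on the stall is shifted more than 15 mm or knocked over (distance of any of bell, cup, bracelet, blank, burnisher, weight, figurine from where it was at the start of the episode above 0.015 m).
It also fails if it takes over 42 s, if anything falls off the work surface, if the arm or the gripper's body presses on something with over 40 N, if the wrist force passes 120 N, or if a joint passes its speed limit or range.

## Robot

A 6-joint arm with a two-finger parallel gripper is mounted at the origin on the work surface. World frame = base frame: x ahead of the robot, y to its left, z up, the work surface at z = 0. Lengths are in m, angles in rad, forces in N, time in s.
With the tool pointing down it reaches from about 0.425 to 0.95 m from the base axis. Payload 3.5 kg.
Tool frame: the origin (TCP) lies between the finger pads; the fingertips stand 19 mm ahead of it and the grasp point (between the pads) is the TCP (ctrl.nose_length is the distance from the TCP to the fingertips, in m); z points along the fingers, y is the line along which they close (so a half turn about z gives the same grasp; the last joint's range is limited). The gripper opens to 85 mm and grips with 20 to 120 N. Pads are 22 mm wide; open, the fingers measure 114 mm over their backs; the gripper's body (76 mm by 85 mm) begins 54 mm behind the grasp point. The pads swing forward as they close: fully open they stand 13 mm farther back than shut.
Start: joints at [-1.36, 0.286, 1.577, -0, 1.279, -0.15], TCP at [0.238, -0.632, 0.25] pointing down, gripper open.
Joint ranges: [-2.77, 2.77], [-0.9, 2.22], [0.21, 2.48], [-1.53, 4.67], [0.24, 2.81], [-2.84, 2.84]. Speed limits (rad/s): [2.79, 2.79, 3.14, 3.14, 3.14, 3.14].

## Interface

Orientations are given as a unit quaternion [x, y, z, w].
In Python, from plant import ctrl gives the robot as it stands.
- The arm moves only by the tool apply_moves, never from a script. Its argument "series" is a list of rows, each a list of 6 numbers: the shift along the world's x, y, z scaled (see below), then the turn, a rotation vector about the world's x, y, z scaled (see below). A call has 1 to 20 rows; each row is the pose to reach, as a shift and turn from the pose commanded when the call began; what a row does not reach only later rows make up. The controller multiplies each number of a shift by 0.8 m and each number of a turn by 45 degrees. A row lasts 1/8 s, in which the tool goes at most 62.5 mm and 10.7 degrees, less where a joint would pass 70% of its speed; a pose out of reach is approached as far as the arm can. A call with a number of a shift or a turn outside -1 to 1 is refused whole. A call with a gripper value outside its range is refused whole. "jaw" is the opening, from 0 (shut) to 1 (fully open), set as the call begins (left out, the last holds). The fingers move at their own pace and stop on an object; "squeeze" is the grip in N (left out, the last holds). Time passes only in rows, so rows that repeat a pose let the fingers close. It gives the time, the measured TCP pose, the force, the opening and the grip force at its end, in the units of the state.
- ctrl.get_state(): the state, without advancing time (a new reading comes with each control period).
- ctrl.read_camera(name): name is "scene" or "top"; returns the picture (384x512x3 uint8, red, green, blue); there is no depth.
- ctrl.get_calibration(name): a dict with "fx", "fy", "cx", "cy" (pixels), "dist_coeffs" ([k1, k2, p1, p2, k3] as OpenCV has them; the pictures are not rectified), "xyz" and "orientation" of the camera in the world. Camera axes: x right, y up, looking along -z (the intrinsics and any distortion apply to the point x, -y, -z); pixel columns grow to the right and rows downward; lengths in m; the calibration is good to about 2 mm. A picture is of the moment at which its call begins. get_calibration takes no time and is no camera call.
- ctrl.sign_off(): hands the job in; it is judged then, once.
Trained networks look in the newest picture that a camera, given by its name, has taken for a name from the list of things; names that differ only in an ending like _2 or _b are one class to them, and where a whole thing is asked for, a point or a joint stands for the part that bears it (a point fixed in the world has none). Each returns a list of dicts, best first, with "p" (0 to 1); they miss things now and then, are a little off and sometimes report something else, mostly with a low value. They report only what shows in the picture. A call takes as long as a camera call. They do not tell look-alikes from the thing itself.
- ctrl.boxes_of(thing, camera): "xy" ([column, row] as shares, 0 to 1, of the picture: columns of its width, rows of its height, amid what is visible of it).
- ctrl.silhouettes(thing, camera): "pixels" (384x512 bool, what is visible of it) and "xy" ([column, row] as shares, 0 to 1, of the picture: columns of its width, rows of its height, amid what is visible of it).
The state is a dict: "time": time; "qpos": joint angles; "dq": joint speeds; "joint_efforts": joint torques, N m; "eef_pos": TCP position; "tcp_rot": TCP orientation; "contact_force": force on the tool from outside, world axes, zero at the start; "wrist_torque": the same for the moment, N m; "opening": opening from 0.0 (shut) to 1.0 (fully open); "finger_force": force on a finger pad.
Only numpy, scipy, OpenCV 4.12 (cv2) and the standard library are available. Lean on these libraries where they do the work, as an engineer would, in place of code of your own. Each camera call takes 0.05 s, during which the arm holds its last target. There are 200 camera calls.

## Working session

There is one attempt and no reset: what is moved stays moved. The work goes in short steps, Python scripts to look and compute and a tool call to move; the robot and the scene stay as the last step left them, time stands still between calls to the robot, and variables do not carry over. Pictures are saved under pics/ and viewed, at most 10 in all, crops included, and the job is handed in when it is done.

Besides the shell and the picture viewer there is one more tool, called after ">>>" as name([rows], argument=value, ...), one row to a line, values as JSON. apply_moves: Moves the arm, as the interface text tells. Shifts and turns lie within -1 to 1; 1 stands for 0.8 m of shift or 45 degrees of turn. Its arguments: {"type":"object","properties":{"series":{"type":"array"},"jaw":{"type":"number"},"squeeze":{"type":"number"}},"required":["series"]}

```bash
ls; mkdir -p pics; cat > h.py <<'E'
import numpy as np, cv2
from plant import ctrl
from scipy.spatial.transform import Rotation as R
def K(c):
    return np.array([[c['fx'],0,c['cx']],[0,c['fy'],c['cy']],[0,0,1.]]),np.array(c['dist_coeffs'],float)
F=np.diag([1,-1,-1.])
def unproj(cam,uv,z):
    c=ctrl.get_calibration(cam);k,d=K(c)
    n=cv2.undistortPoints(np.array(uv,float).reshape(-1,1,2),k,d).reshape(-1,2)
    r=(R.from_quat(c['orientation']).as_matrix()@F@np.c_[n,np.ones(len(n))].T).T
    o=np.array(c['xyz']);return o+r*((z-o[2])/r[:,2])[:,None]
def proj(cam,P):
    c=ctrl.get_calibration(cam);k,d=K(c)
    M=F@R.from_quat(c['orientation']).as_matrix().T
    p=(M@(np.atleast_2d(P)-np.array(c['xyz'])).T).T
    return cv2.projectPoints(p,np.zeros(3),np.zeros(3),k,d)[0].reshape(-1,2)
def shot(cam,name):
    im=ctrl.read_camera(cam);cv2.imwrite(name,im[:,:,::-1]);return im
E
python3 - <<'E'
from h import *
a=shot('scene','pics/s0.png');b=shot('top','pics/t0.png')
cv2.imwrite('pics/both.png',cv2.resize(np.vstack([a,b])[:,:,::-1],None,fx=.78,fy=.78))
s=ctrl.get_state();print(s['eef_pos'],s['tcp_rot'],s['time'],ctrl.nose_length)
for cam in('scene','top'):
    print(cam,ctrl.get_calibration(cam))
    for t in ['jig','slide','clip_foot','thumb_bar','blank']:
        print(cam,t,[(np.round(np.array(x['xy'])*[512,384],1).tolist(),round(x['p'],2)) for x in ctrl.boxes_of(t,cam)])
E
```

```text
pics
[ 0.23821658 -0.63097629  0.24905615] [ 9.83767262e-01  1.79445784e-01 -3.69813025e-05 -1.08820324e-03] 0.1 0.019
scene {'fx': 376.98149712156373, 'fy': 376.98149712156373, 'cx': 250.68495068561197, 'cy': 189.32603704686002, 'dist_coeffs': array([0.00664029, 0.        , 0.        , 0.        , 0.        ]), 'xyz': array([1.30121843, 0.26224615, 0.79013806]), 'orientation': array([0.23776223, 0.33352998, 0.74429296, 0.52749868])}
scene jig [([277.9, 238.6], 0.61)]
scene slide [([276.3, 227.6], 0.72), ([241.8, 183.3], 0.56), ([286.2, 182.8], 0.47), ([320.1, 196.3], 0.44)]
scene clip_foot [([288.5, 249.3], 0.56)]
scene thumb_bar [([289.7, 245.7], 0.97), ([338.1, 247.9], 0.35)]
scene blank [([290.9, 244.4], 0.61), ([249.1, 236.6], 0.41), ([274.9, 227.0], 0.22)]
top {'fx': 423.8285682486121, 'fy': 423.8285682486121, 'cx': 256.3242027346997, 'cy': 197.66319777512135, 'dist_coeffs': array([0.05489254, 0.        , 0.        , 0.        , 0.        ]), 'xyz': array([ 0.31426928, -0.03207141,  1.56025897]), 'orientation': array([ 0.05740342, -0.04404826, -0.70501959,  0.70548705])}
top jig [([226.4, 174.4], 0.59)]
top slide [([276.2, 221.7], 0.82), ([235.5, 235.3], 0.56), ([229.3, 179.9], 0.55)]
top clip_foot [([210.3, 163.8], 0.68)]
top thumb_bar []
top blank [([231.1, 176.1], 0.32)]
```

View pics/both.png

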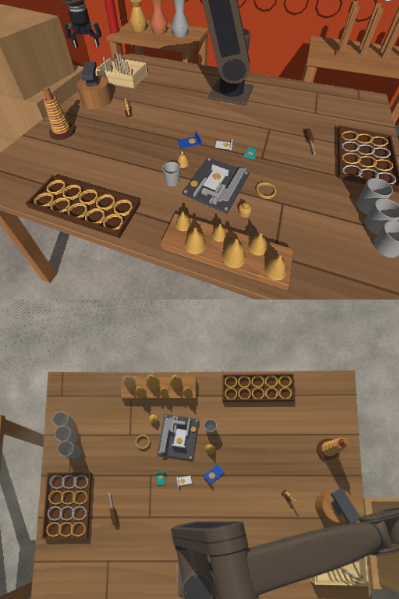

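The jig is at about (278,236) in the scene view and (229,175) in the top view. There are four slide candidates in the scene view: one in the jig (276,228), blue (242,183), small white (286,183) and turquoise (320,196). I choose the one in the jig and will check it in a close crop.

```bash
python3 - <<'E'
import cv2,numpy as np
a=cv2.imread('pics/s0.png')[165:285,205:345];b=cv2.imread('pics/t0.png')[140:215,190:290]
a=cv2.resize(a,(700,600),interpolation=cv2.INTER_CUBIC);b=cv2.resize(b,(800,600),interpolation=cv2.INTER_CUBIC)
cv2.imwrite('pics/ca.png',a);cv2.imwrite('pics/cb.png',b)
E
```

```text
(no output)
```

View pics/ca.png

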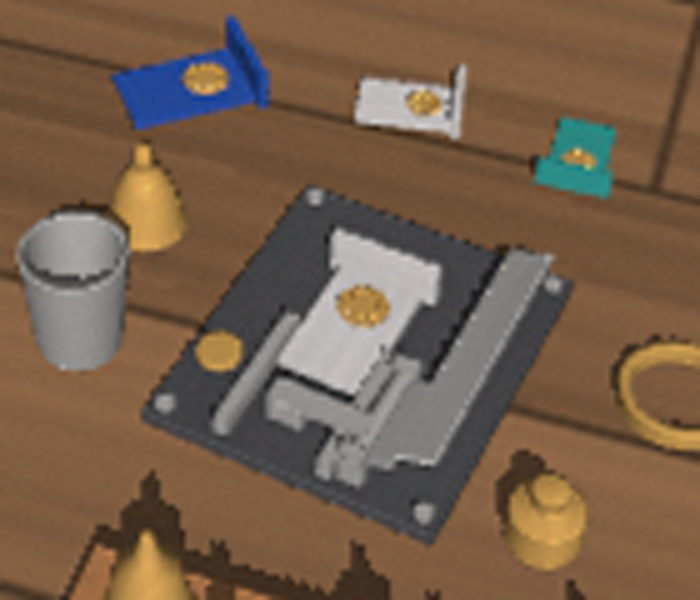

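View pics/cb.png

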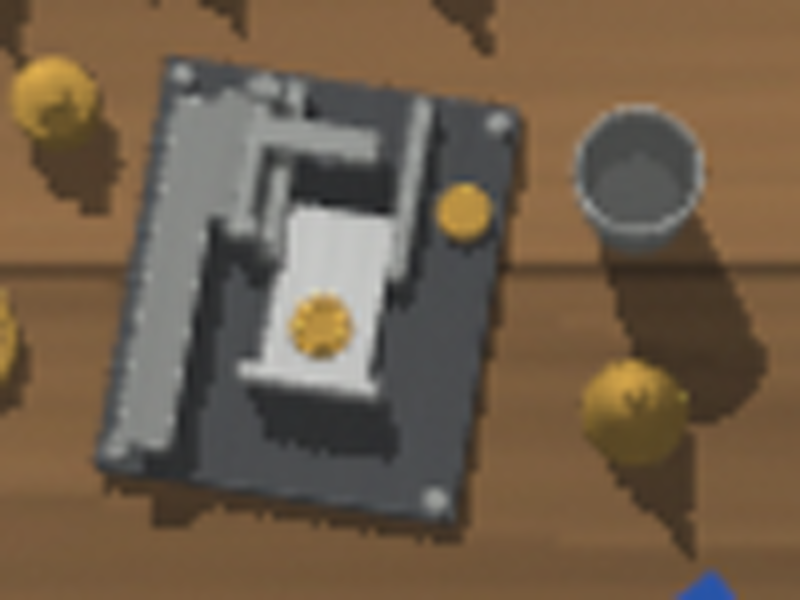

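The crops confirm it: the aluminium slide in the track is the large silver one. The plate corners are clear in both crops, so I'll fit the jig pose from them.

```bash
cat > fit.py <<'E'
from h import *
from scipy.optimize import least_squares
J=np.array([[92,95],[92,-75],[-108,-75],[-108,95]])/1000.
J=np.c_[J,np.full(4,.01)]
T=np.array([[168,58],[523,104],[460,522],[98,466]])/8.+[190,140]-.5+.06
S=np.array([[432,543],[143,418],[310,186],[574,286]])/5.+[205,165]-.5+.1
def w(p,P):
    P=np.atleast_2d(P);c,s=np.cos(p[2]),np.sin(p[2])
    return np.c_[p[0]+c*P[:,0]-s*P[:,1],p[1]+s*P[:,0]+c*P[:,1],P[:,2]]
def fit(use):
    f=lambda p:np.concatenate([(proj(c,w(p,J))-q).ravel() for c,q in use])
    r=least_squares(f,[.5,0,0]);return r.x,r.fun
E
python3 - <<'E'
from fit import *
for u in ([('top',T)],[('scene',S)],[('top',T),('scene',S)]):
    x,r=fit(u);print(np.round(x,4),np.degrees(x[2]),np.round(r,1))
p=x
def inv(P):
    d=P[:,:2]-p[:2];c,s=np.cos(p[2]),np.sin(p[2]);return np.round(1000*np.c_[c*d[:,0]+s*d[:,1],-s*d[:,0]+c*d[:,1]],1)
# lip top edge (z=.036) rear corners; front edge of slide top z=.016
q=lambda a,k,o:np.array(a)/k+o-.5
print('lip rear top scene',inv(unproj('scene',q([[333,228],[440,265]],5,[205,165]),.036)))
print('lip rear top top',inv(unproj('top',q([[238,375],[375,397]],8,[190,140]),.036)))
print('front top',inv(unproj('top',q([[292,205],[397,222]],8,[190,140]),.016)))
print('bar end scene',inv(unproj('scene',q([[508,250],[553,258]],5,[205,165]),.031)))
for t in ['bell','cup','weight','bracelet','burnisher','figurine','blank']:
  for c in ('top','scene'):
    for b in ctrl.boxes_of(t,c)[:2]: print(t,c,round(b['p'],2),np.round(unproj(c,[np.array(b['xy'])*[512,384]],.02)[0],3))
E
```

```text
[ 0.6293  0.09   -0.1457] -8.34538617902779 [-0.1 -0.6  0.2 -0.   0.   0.1 -0.1  0.5]
[ 0.6298  0.0942 -0.1584] -9.0771130573822 [ 0.4  0.  -0.7 -0.4 -0.3  0.3  0.5 -0. ]
[ 0.6295  0.0927 -0.1528] -8.756311038952274 [-0.6 -0.7 -0.4  0.1 -0.9  0.1 -1.   0.2  0.1 -0.3 -1.1 -0.4 -1.   0.1
 -0.2 -0.4]
lip rear top scene [[-60.3 -34.9]
 [-62.1  30.1]]
lip rear top top [[-58.5  31.4]
 [-59.1 -32.2]]
front top [[ 27.6  22.5]
 [ 27.  -27.2]]
bar end scene [[ -95.7   57.7]
 [-101.7   82.3]]
bell top 0.68 [ 0.554 -0.061  0.02 ]
bell scene 0.6 [ 0.563 -0.042  0.02 ]
cup top 0.51 [ 0.681 -0.061  0.02 ]
cup scene 0.7 [ 0.641 -0.054  0.02 ]
weight top 0.45 [0.713 0.218 0.02 ]
weight scene 0.66 [0.708 0.228 0.02 ]
bracelet scene 0.68 [0.622 0.265 0.02 ]
burnisher top 0.58 [0.259 0.404 0.02 ]
burnisher scene 0.61 [0.248 0.396 0.02 ]
figurine top 0.44 [ 0.346 -0.397  0.02 ]
figurine top 0.32 [0.674 0.154 0.02 ]
figurine scene 0.34 [0.717 0.229 0.02 ]
blank top 0.32 [0.618 0.091 0.02 ]
blank scene 0.61 [0.654 0.15  0.02 ]
blank scene 0.41 [0.665 0.037 0.02 ]
```

>>> apply_moves([
  [0.15, 0.36, 0, 0, 0, -0.25],
  [0.15, 0.36, 0, 0, 0, -0.25],
  [0.15, 0.36, 0, 0, 0, -0.25],
  [0.398, 0.962, 0, 0, 0, -0.654],
  [0.398, 0.962, 0, 0, 0, -0.654],
  [0.398, 0.962, 0, 0, 0, -0.654],
  [0.398, 0.962, 0, 0, 0, -0.654],
  [0.398, 0.962, 0, 0, 0, -0.654],
  [0.398, 0.962, 0, 0, 0, -0.654],
  [0.398, 0.962, 0, 0, 0, -0.654],
  [0.398, 0.962, 0, 0, 0, -0.654],
  [0.398, 0.962, 0, 0, 0, -0.654],
  [0.398, 0.962, 0, 0, 0, -0.654],
  [0.398, 0.962, 0, 0, 0, -0.654],
  [0.398, 0.962, 0, 0, 0, -0.654],
  [0.398, 0.962, 0, 0, 0, -0.654],
  [0.398, 0.962, 0, 0, 0, -0.654],
  [0.398, 0.962, 0, 0, 0, -0.654],
], jaw=0.63)

```text
time: 3.55
eef_pos: [0.5566, 0.137, 0.2505]
tcp_rot: [0.997, -0.077, 0.0, 0.0]
contact_force: [-0.6, -0.4, 0.5]
opening: 0.629
finger_force: 0.0
```

>>> apply_moves([
  [0, 0.0015, -0.06, 0, 0, 0],
  [0, 0.0015, -0.12, 0, 0, 0],
  [0, 0.0015, -0.18, 0, 0, 0],
  [0, 0.0015, -0.225, 0, 0, 0],
  [0, 0.0015, -0.225, 0, 0, 0],
  [0, 0.0015, -0.225, 0, 0, 0],
])

```text
time: 4.3
eef_pos: [0.5579, 0.1391, 0.072]
tcp_rot: [0.997, -0.077, 0.001, -0.0]
contact_force: [0.9, -0.5, -0.2]
opening: 0.628
finger_force: 0.0
```

```bash
python3 - <<'E'
from fit import *
a=shot('scene','pics/s1.png');b=shot('top','pics/t1.png')
s=ctrl.get_state();print(s['eef_pos'],s['contact_force'])
cv2.imwrite('pics/c1.png',cv2.resize(a[165:285,205:345,::-1],(700,600),interpolation=cv2.INTER_CUBIC))
p,_=fit([('top',T),('scene',S)])
d=np.array(s['eef_pos'])[:2]-p[:2];c,sn=np.cos(p[2]),np.sin(p[2]);print('jig tcp',c*d[0]+sn*d[1],-sn*d[0]+c*d[1])
E
```

```text
[0.55855344 0.13926771 0.07293955] [ 0.51365754 -0.02824073  1.52327991]
jig tcp -0.07718794311941084 0.035270992187783824
```

View pics/c1.png

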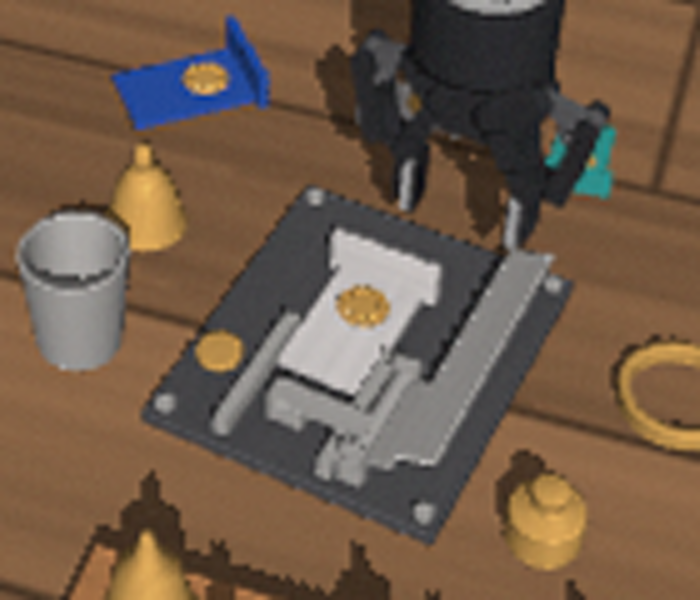

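The fingertips are at crop (405,208) and (515,247), over the rear of the jig: one behind the lip, one at the bar's near end. I'll check these numerically.

```bash
python3 - <<'E'
from fit import *
p,_=fit([('top',T),('scene',S)])
c,s=np.cos(p[2]),np.sin(p[2])
for z in(.053,.058):
    d=unproj('scene',np.array([[405,208],[515,247]])/5+[204.6,164.6],z)[:,:2]-p[:2]
    print(z,np.round(1000*np.c_[c*d[:,0]+s*d[:,1],-s*d[:,0]+c*d[:,1]],1))
print(ctrl.get_state()['eef_pos'])
E
```

```text
0.053 [[-77.7   1. ]
 [-78.1  66.8]]
0.058 [[-72.8   2.9]
 [-73.3  68.1]]
[0.55855344 0.13926771 0.07293955]
```

>>> apply_moves([
  [-0.004, 0.0005, 0, 0, 0, 0],
  [-0.004, 0.0005, -0.01, 0, 0, 0],
  [-0.004, 0.0005, -0.02, 0, 0, 0],
  [-0.004, 0.0005, -0.03, 0, 0, 0],
  [-0.004, 0.0005, -0.03, 0, 0, 0],
  [-0.004, 0.0005, -0.03, 0, 0, 0],
])

```text
time: 5.15
eef_pos: [0.5534, 0.1396, 0.0461]
tcp_rot: [0.997, -0.076, -0.0, 0.0]
contact_force: [-0.8, -0.2, 0.1]
opening: 0.631
finger_force: 0.0
```

>>> apply_moves([
  [0, 0, -0.003, 0, 0, 0],
  [0, 0, -0.005, 0, 0, 0],
  [0, 0, -0.005, 0, 0, 0],
])

```text
time: 5.52
eef_pos: [0.5537, 0.1401, 0.043]
tcp_rot: [0.997, -0.076, 0.0, -0.0]
contact_force: [-2.3, 0.8, 5.5]
opening: 0.631
finger_force: 2.5
```

>>> apply_moves([
  [0, 0, -0.003, 0, 0, 0],
  [0, 0, -0.005, 0, 0, 0],
  [0, 0, -0.006, 0, 0, 0],
  [0, 0, -0.006, 0, 0, 0],
])

```text
time: 6.02
eef_pos: [0.5537, 0.1403, 0.0387]
tcp_rot: [0.997, -0.076, -0.0, -0.001]
contact_force: [-2.2, 1.4, 7.2]
opening: 0.629
finger_force: 3.9
```

```bash
python3 - <<'E'
from fit import *
a=shot('scene','pics/s2.png')
s=ctrl.get_state();print(s['eef_pos'],s['contact_force'],s['time'])
cv2.imwrite('pics/c2.png',cv2.resize(a[165:285,205:345,::-1],(700,600),interpolation=cv2.INTER_CUBIC))
E
```

```text
[0.55373635 0.14027784 0.03874184] [-2.95584771  1.95436354  7.45755274] 6.075
```

View pics/c2.png

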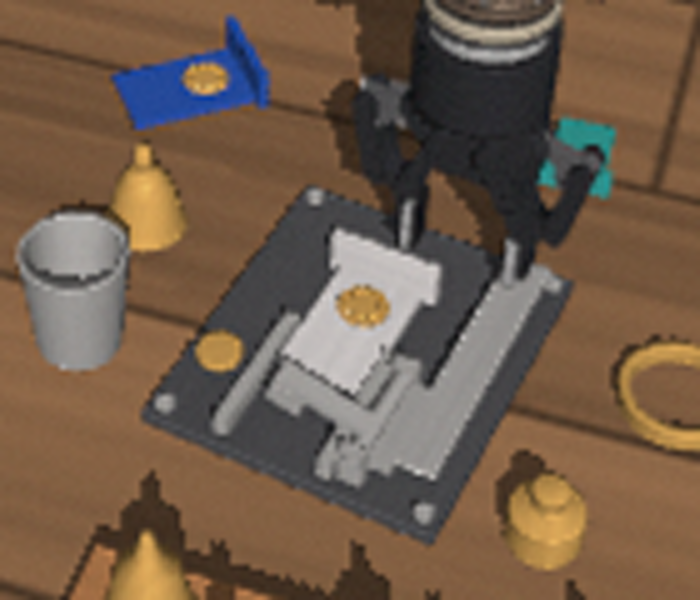

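The bar is down near crop (515,280) and the foot has lifted clear. The other finger stands behind the lip at (405,240). I'll press 1 mm deeper and push along the track.

>>> apply_moves([
  [0, 0, -0.001, 0, 0, 0],
  [0.005, -0.0008, -0.001, 0, 0, 0],
  [0.01, -0.0015, -0.001, 0, 0, 0],
  [0.015, -0.0023, -0.001, 0, 0, 0],
  [0.02, -0.0031, -0.001, 0, 0, 0],
  [0.025, -0.0039, -0.001, 0, 0, 0],
  [0.03, -0.0046, -0.001, 0, 0, 0],
  [0.035, -0.0054, -0.001, 0, 0, 0],
  [0.04, -0.0062, -0.001, 0, 0, 0],
  [0.04, -0.0062, -0.001, 0, 0, 0],
])

```text
time: 7.32
eef_pos: [0.5843, 0.1355, 0.0377]
tcp_rot: [0.997, -0.076, -0.002, -0.0]
contact_force: [-6.3, 2.4, 9.7]
opening: 0.629
finger_force: 5.0
```

```bash
python3 - <<'E'
from fit import *
a=shot('scene','pics/s3.png')
s=ctrl.get_state();print(s['eef_pos'],s['contact_force'],s['time'])
cv2.imwrite('pics/c3.png',cv2.resize(a[165:285,205:345,::-1],(700,600),interpolation=cv2.INTER_CUBIC))
E
```

```text
[0.58431483 0.13545265 0.03767688] [-6.87283545  1.1810746   9.64319277] 7.375
```

View pics/c3.png

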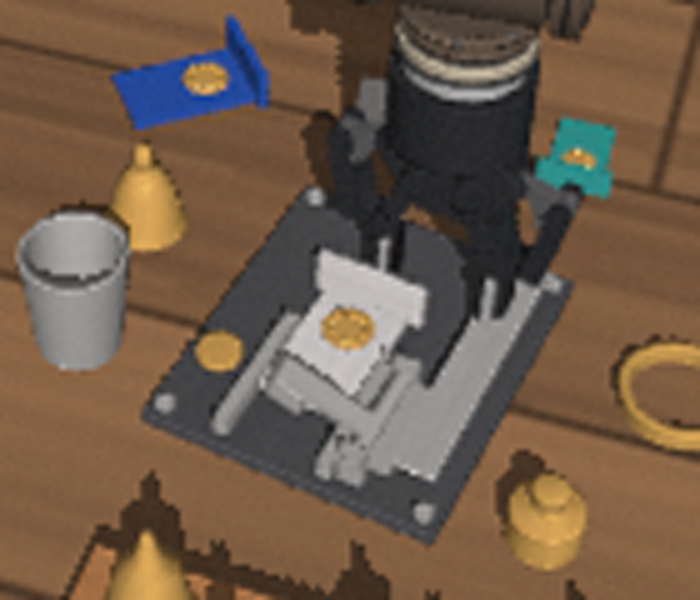

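The lip is in contact at crop (385,265), and the slide has moved about 20 mm and stays straight. I'll continue.

>>> apply_moves([
  [0.005, -0.0008, 0, 0, 0, 0],
  [0.01, -0.0015, 0, 0, 0, 0],
  [0.015, -0.0023, 0, 0, 0, 0],
  [0.02, -0.0031, 0, 0, 0, 0],
  [0.02, -0.0031, 0, 0, 0, 0],
])

```text
time: 8.0
eef_pos: [0.6004, 0.133, 0.0377]
tcp_rot: [0.997, -0.076, -0.002, -0.0]
contact_force: [-7.0, 1.9, 10.2]
opening: 0.633
finger_force: 4.9
```

>>> apply_moves([
  [0.0035, -0.0005, 0, 0, 0, 0],
  [0.007, -0.0011, 0, 0, 0, 0],
  [0.0105, -0.0016, 0, 0, 0, 0],
  [0.014, -0.0022, 0, 0, 0, 0],
  [0.0165, -0.0026, 0, 0, 0, 0],
  [0.0165, -0.0026, 0, 0, 0, 0],
])

```text
time: 8.75
eef_pos: [0.6132, 0.131, 0.0377]
tcp_rot: [0.997, -0.076, -0.003, -0.0]
contact_force: [-8.3, 2.2, 10.8]
opening: 0.631
finger_force: 5.3
```

>>> apply_moves([
  [0.0025, -0.0004, 0, 0, 0, 0],
  [0.005, -0.0008, 0, 0, 0, 0],
  [0.0065, -0.001, 0, 0, 0, 0],
  [0.0065, -0.001, 0, 0, 0, 0],
])

```text
time: 9.25
eef_pos: [0.6167, 0.1304, 0.0377]
tcp_rot: [0.997, -0.076, -0.005, -0.0]
contact_force: [-13.0, 1.9, 14.5]
opening: 0.629
finger_force: 8.4
```

```bash
python3 - <<'E'
from fit import *
a=shot('scene','pics/s4.png');b=shot('top','pics/t4.png')
cv2.imwrite('pics/c4.png',np.hstack([cv2.resize(a[195:275,240:330,::-1],(450,400),interpolation=cv2.INTER_CUBIC),cv2.resize(b[145:205,200:253,::-1],(350,400),interpolation=cv2.INTER_CUBIC)]))
E
```

```text
(no output)
```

View pics/c4.png

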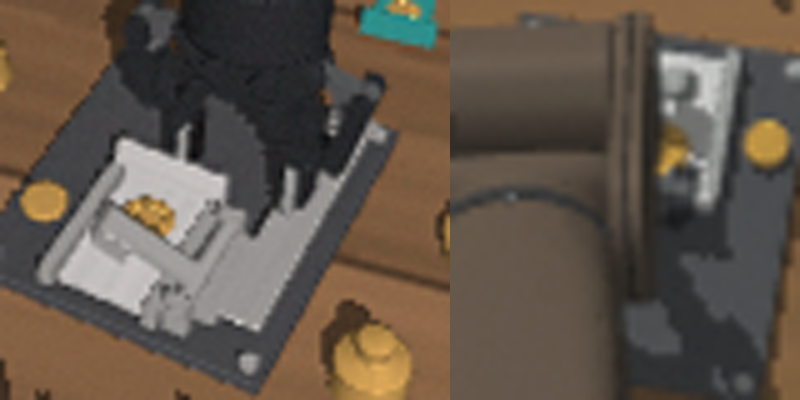

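The slide is beneath the foot and its lip is meeting the rail end at about (118,165). One small extra push will confirm the stop.

>>> apply_moves([
  [0.0025, -0.0004, 0, 0, 0, 0],
  [0.004, -0.0006, 0, 0, 0, 0],
  [0.004, -0.0006, 0, 0, 0, 0],
])

```text
time: 9.72
eef_pos: [0.6169, 0.1304, 0.0377]
tcp_rot: [0.997, -0.076, -0.01, -0.0]
contact_force: [-20.0, 2.7, 22.1]
opening: 0.63
finger_force: 12.9
```

Force rises with no motion, so the slide is home. I'll back off along the track first, then raise the hand.

>>> apply_moves([
  [-0.005, 0.0008, 0, 0, 0, 0],
  [-0.01, 0.0015, 0, 0, 0, 0],
  [-0.016, 0.0025, 0, 0, 0, 0],
  [-0.016, 0.0025, 0, 0, 0, 0],
  [-0.016, 0.0025, 0.005, 0, 0, 0],
  [-0.016, 0.0025, 0.01, 0, 0, 0],
  [-0.016, 0.0025, 0.015, 0, 0, 0],
  [-0.016, 0.0025, 0.03, 0, 0, 0],
  [-0.016, 0.0025, 0.08, 0, 0, 0],
  [-0.1, 0.0025, 0.15, 0, 0, 0],
  [-0.15, 0.0025, 0.2, 0, 0, 0],
  [-0.15, -0.1, 0.25, 0, 0, 0],
  [-0.15, -0.2, 0.25, 0, 0, 0],
  [-0.15, -0.3, 0.25, 0, 0, 0],
  [-0.15, -0.4, 0.25, 0, 0, 0],
  [-0.15, -0.4, 0.25, 0, 0, 0],
  [-0.15, -0.4, 0.25, 0, 0, 0],
  [-0.15, -0.4, 0.25, 0, 0, 0],
])

```text
time: 11.98
eef_pos: [0.5029, -0.1917, 0.2368]
tcp_rot: [0.997, -0.078, -0.0, -0.0]
contact_force: [0.5, 0.6, 0.4]
opening: 0.632
finger_force: 0.0
```

```bash
python3 - <<'E'
from fit import *
a=shot('scene','pics/s5.png');b=shot('top','pics/t5.png')
s=ctrl.get_state();print(s['eef_pos'],s['contact_force'],s['time'])
cv2.imwrite('pics/c5.png',np.hstack([cv2.resize(a[195:275,240:330,::-1],(450,400),interpolation=cv2.INTER_CUBIC),cv2.resize(b[145:205,200:253,::-1],(350,400),interpolation=cv2.INTER_CUBIC)]))
E
```

```text
[ 0.50297696 -0.18975804  0.23646449] [-0.58606114  0.60647558 -0.39917539] 12.075
```

View pics/c5.png

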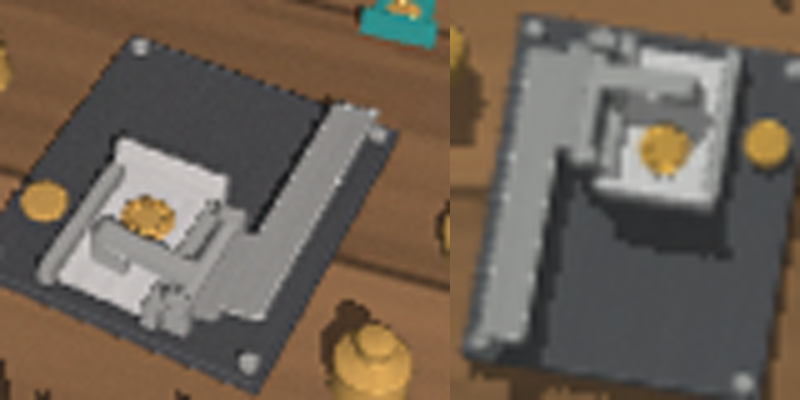

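The foot is down on the slide and the lip sits at the rail ends, with its rear corners at (118,140) and (228,180). I'll check that numerically before handing in.

```bash
python3 - <<'E'
from fit import *
p,_=fit([('top',T),('scene',S)]);c,s=np.cos(p[2]),np.sin(p[2])
for cam,uv in(('scene',np.array([[118,139],[229,179]])/5+[239.6,194.6]),('top',np.array([[145,190],[264,211]])/[6.604,6.667]+[199.6,144.6])):
    d=unproj(cam,uv,.036)[:,:2]-p[:2];print(cam,np.round(1000*np.c_[c*d[:,0]+s*d[:,1],-s*d[:,0]+c*d[:,1]],1))
E
```

```text
scene [[ -7.  -33.3]
 [ -8.8  32.4]]
top [[ -8.5  31.2]
 [-10.1 -36.1]]
```

```bash
python3 -c "
from plant import ctrl
print(ctrl.sign_off())"
```

```text
the job is handed in; nothing more can be done
None
```

The job is handed in: I pushed the slide under the lifted foot until it hit a firm stop (camera estimate of the lip 1–4 mm from the rail ends, with a similar error), then let the clip close on it and moved the hand clear at about 12 s; the verdict was not reported.

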